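# Pack the chopping boards in the sliding rack

## Robot

A 6-joint arm with a two-finger parallel gripper is mounted at the origin on the work surface. World frame = base frame: x ahead of the robot, y to its left, z up, the work surface at z = 0. Lengths are in mm, angles in rad, forces in N, time in s.
With the tool pointing down it reaches from about 400 to 925 mm from the base axis. Payload 12.5 kg.
Tool frame: the origin (TCP) lies at the very end of the fingers, on their centre line; the grasp point (between the pads) lies 19 mm behind it (env.grasp_offset is the distance from the TCP to the grasp point, in mm); z points along the fingers, y is the direction in which the jaws open and shut (so a half turn about z gives the same grasp; the last joint's range is limited). The gripper opens to 95 mm and grips with 3 to 60 N. Pads are 20 mm wide; open, the fingers measure 119 mm over their backs; the gripper's body (75 mm by 180 mm) begins 59 mm behind the grasp point.
Start: joints at [-1.424, 0.491, 1.559, -0, 1.092, -0.106], TCP at [156.345, -605.147, 214.661] pointing down, gripper open.
Joint ranges: [-3.1, 3.1], [-0.84, 2.19], [0.05, 2.79], [-1.13, 4.28], [0.06, 2.93], [-2.69, 2.69]. Speed limits (rad/s): [2.22, 2.22, 2.79, 3.14, 3.14, 3.14].

## Interface

Orientations are given as [roll, pitch, yaw] about the fixed x, y, z axes, in that order (R = Rz(yaw) Ry(pitch) Rx(roll)).
In Python, from cell import env gives the robot as it stands. The module is installed in compiled form; this text tells all that it offers.
- The arm moves only by the shell command python3 -m pendant 'ROWS'. ROWS is JSON, one flat list of numbers, 5 for each row, row after row: the shift along the tool's x, y, z as a fraction of full scale, then the turn about the tool's z as a fraction of full scale, then the gripper's target within -1 to 1 (shut at 1, half-way at 0, fully open at -1). In form: [x, y, z, turn, grip, x, y, z, turn, grip, ...]. A call has 1 to 10 rows; each row shifts and turns the commanded pose from where the row before left it, along the tool's axes as they then stand; what a row does not reach is not made up. Full scale, the value 1, is 0.4 m for a shift and 180 degrees for a turn. A row lasts 1/8 s, in which the tool goes at most 62.5 mm and 10.7 degrees, less where a joint would pass 70% of its speed; a pose out of reach is approached as far as the arm can. A call with a number of a shift or a turn outside -1 to 1 is refused whole. A call with a gripper value outside its range is refused whole. The fingers move at their own pace and stop on an object; the grip force is fixed at half the most. Time passes only in rows, so rows that do not move let the fingers close. It gives the time, the measured TCP pose, the force and the opening at its end, in the units of the state.
- env.state(): the state, without advancing time (a new reading comes with each control period).
- env.read_camera(name): name is "scene" or "top" or "wrist"; returns the picture (420x560x3 uint8, red, green, blue); there is no depth.
- env.camera_model(name): a dict with "fx", "fy", "cx", "cy" (pixels), "k1" (the pictures are not rectified: a ray, as slopes to the right and down, at radius r is drawn at 1 + k1 r^2 times it, then the intrinsics apply), "view" (4x4, takes a point from world to camera coordinates); the wrist camera has in their place "tool_from_camera" (4x4, takes a point from camera to tool coordinates, whose origin is the TCP and whose axes are the flange's). Camera axes: x right, y down, z forward; pixel columns grow to the right and rows downward; lengths in mm; the calibration is good to about 2 mm. A picture is of the moment at which its call begins: read the wrist's pose just before it. camera_model takes no time and is no camera call.
- env.job_done(): hands the job in, once; it reports no verdict.
Trained networks look in the newest picture that a camera, given by its name, has taken for a name from the list of things; names that differ only in an ending like _2 or _b are one class to them, and where a whole thing is asked for, a point or a joint stands for the part that bears it (a point fixed in the world has none). Each returns a list of dicts, best first, with "confidence" (0 to 1); they miss things now and then, are a little off and sometimes report something else, mostly with a low value. They report only what shows in the picture. A call takes as long as a camera call. They do not tell look-alikes from the thing itself.
- env.masks_of(thing, camera): "region" (420x560 bool, what is visible of it).
- env.landmark_of(thing, camera): "xyz" ([x, y, z] in mm, in world coordinates, good to about 4 mm: a listed point, or the origin of a listed thing).
The state is a dict: "t": time; "joints": joint angles; "qvel": joint speeds; "tau": joint torques, N m; "eef_pos": TCP position; "tcp_rot": TCP orientation; "ft_force": force on the tool from outside, world axes, zero at the start; "moment": the same for the moment, N m; "opening": opening from 0.0 (shut) to 1.0 (fully open).
Only numpy, scipy, OpenCV 4.12 (cv2) and the standard library are available. Lean on these libraries where they do the work, as an engineer would, in place of code of your own. Each camera call takes 0.05 s, during which the arm holds its last target.

## Task

Put the two chopping boards from the drainer away in the board rack with the large one that is already there: slide the rack's end stop back as far as you need for room, stand them upright in order of height (large against the wall, then medium, then small next to the stop), and push the stop up until the three are snug, with no gaps. Push gently, do not squeeze the boards hard; let go of everything and leave the salt jar and the mug that stand nearby where they are.

Things in the scene. Friction and masses are not known exactly. Their poses are not given: they have to be found in the camera images.
- rack: white steel board rack, fixed to the worktop, yaw varies. Origin: on the worktop under it. Floor 180 mm deep (x) and from y -142 to +122 mm, its top 12 mm above the worktop; lips along the front and back edges (x = +-86 mm, 8 mm thick, rising 15 mm above the floor). The fixed end wall is at the +y end: inner face at y = +110 mm, 12 mm thick, 150 mm wide in x, rising 80 mm above the floor. The boards stand across the rack, their x along the rack's x, packed along y.
- stop (a joint): sliding end stop of the rack, in m: 0 = fully open, grows as the stop slides towards the wall (rack +y), 0.165 at most. The stop's inner face is at rack y = -60 mm + value, so the space between wall and stop is 170 mm - value. The face plate is 150 mm wide and rises 80 mm above the floor. It slides stiffly (about 4 N) and stays where it is left. It starts nearly closed, at 0.085 to 0.12. With the three 18 mm boards snug it reads about 0.116.
- stop_fin (a point): top centre of the stop's upright steel handle fin, 12 mm thick (rack y), 50 mm wide (rack x), 100 mm tall: its top is 112 mm above the worktop, clear to grip from above. The fin stands 55 mm behind the stop's inner face (away from the wall), linked to it by a low strut and foot.
- drainer: dish drainer, fixed to the worktop, yaw varies; blue tray 170 x 220 mm, 22 mm high, with two sloping grey slots across it, at y = -50 and +50 mm. Origin: on the worktop under its centre. A board in a slot has its bottom edge centre 30 mm above the worktop and leans 0.35 rad towards the drainer's +y on three bars 70 mm long; a 15 mm lip keeps the foot from sliding out on the -y side. Slots are 20 mm wide.
- board_large: bamboo chopping board, 140 mm wide (its x), 18 mm thick (its y), 150 mm tall (its z), about 0.26 kg (0.7 to 1.4 times that), 18 mm flat foot on which it can stand by itself. Origin: centre of its bottom edge face. Starts inside the rack, slumped against the wall: leaning about 0.21 rad with its top over the wall and its foot 17 to 35 mm from the wall; it rights itself when its foot is pushed to the wall.
- board_medium: bamboo chopping board, 130 mm wide (its x), 18 mm thick (its y), 135 mm tall (its z), about 0.22 kg (0.7 to 1.4 times that), 18 mm flat foot on which it can stand by itself. Origin: centre of its bottom edge face. Starts leaning in either slot of the drainer (which one varies), at 0.35 rad (20 degrees) from upright, its top leaning towards the drainer's +y. It can be gripped by its upper end from along its own slope.
- board_small: bamboo chopping board, 115 mm wide (its x), 18 mm thick (its y), 115 mm tall (its z), about 0.17 kg (0.7 to 1.4 times that), 18 mm flat foot on which it can stand by itself. Origin: centre of its bottom edge face. Starts leaning in either slot of the drainer (which one varies), at 0.35 rad (20 degrees) from upright, its top leaning towards the drainer's +y. It can be gripped by its upper end from along its own slope.
- salt_jar: glass jar, 48 mm across, 75 mm high, between the drainer and the rack. Bystander. Origin: centre of its underside.
- mug: white mug, 80 mm across, 90 mm high, behind the gap between drainer and rack. Bystander. Origin: centre of its underside.
There are look-alikes about, which are no part of the job. Leave any turquoise or white look-alike of the board_medium alone.

How it is judged:
By the outcome, as a careful person would: the job done as asked, in the order asked, and still so for the second after the job is handed in, with the robot touching nothing.
It also fails if it takes over 72 s, if anything falls off the work surface, if the arm or the gripper's body presses on something with over 40 N, if the wrist force passes 120 N, or if a joint passes its speed limit or range.

## Working session

There is one attempt and no reset: what is moved stays moved. The work goes in short steps, Python scripts to look and compute and a shell command to move; the robot and the scene stay as the last step left them, time stands still between calls to the robot, and variables do not carry over. Pictures are saved under pics/ and viewed, and the job is handed in when it is done.

```bash
ls; mkdir -p pics; python3 - <<'E'
from cell import env
import cv2
for c in ("scene","top"):
    im=env.read_camera(c); cv2.imwrite(f"pics/{c}0.png",im[:,:,::-1])
    for n in ("rack","stop_fin","drainer","board_large","board_medium","board_small","salt_jar","mug"):
        print(c,n,[( [round(v) for v in d["xyz"]],round(d["confidence"],2)) for d in env.landmark_of(n,c)])
s=env.state();print(s['t'],s['eef_pos'],s['tcp_rot'])
for c in ("scene","top","wrist"):print(env.camera_model(c))
E
```

```text
pics
scene rack [([554, 191, 0], 0.62)]
scene stop_fin [([556, 185, 111], 0.62)]
scene drainer [([466, -262, 2], 0.95)]
scene board_large [([539, 279, 15], 0.7), ([461, -310, 31], 0.48)]
scene board_medium [([758, -296, 9], 0.98), ([157, -306, 7], 0.84)]
scene board_small [([462, -314, 30], 0.91)]
scene salt_jar [([503, -53, -1], 0.7)]
scene mug [([738, -40, -3], 0.7)]
top rack []
top stop_fin [([552, 185, 110], 0.84)]
top drainer [([465, -264, 6], 0.56)]
top board_large [([538, 278, 18], 0.79)]
top board_medium [([470, -210, 29], 0.96), ([757, -296, 10], 0.78)]
top board_small [([459, -308, 29], 0.94)]
top salt_jar [([503, -56, 1], 0.54), ([551, 186, 112], 0.18)]
top mug [([736, -42, -4], 0.81)]
0.9 [ 156.33032245 -605.12337326  214.64122737] [ 3.14156305e+00 -8.20871369e-06  2.52746249e-01]
{'fx': 380.8057693774438, 'fy': 380.8057693774438, 'cx': 275.68886197527166, 'cy': 210.7986071676034, 'k1': 0.02735717936075398, 'view': array([[-2.46639268e-01,  9.69098256e-01, -4.20028923e-03,
         1.17889336e+02],
       [ 6.69578841e-01,  1.67273910e-01, -7.23659875e-01,
        -2.2173
[... 460 characters left out ...]
17e-02,
         4.83687686e+02],
       [ 9.80157850e-02, -9.66210224e-03, -9.95137955e-01,
         9.80262807e+02],
       [ 0.00000000e+00,  0.00000000e+00,  0.00000000e+00,
         1.00000000e+00]])}
{'fx': 370.54334852232154, 'fy': 370.54334852232154, 'cx': 274.65128046170963, 'cy': 214.2945830303301, 'k1': -0.026020920195063503, 'tool_from_camera': array([[-1.34180713e-04, -9.71087544e-01, -2.38723616e-01,
         6.59481453e+01],
       [ 9.99999428e-01,  1.23039665e-04, -1.06257993e-03,
         2.49343196e-01],
       [ 1.06123061e-03, -2.38723622e-01,  9.71086972e-01,
        -1.68915581e+02],
       [ 0.00000000e+00,  0.00000000e+00,  0.00000000e+00,
         1.00000000e+00]])}
```

View pics/scene0.png

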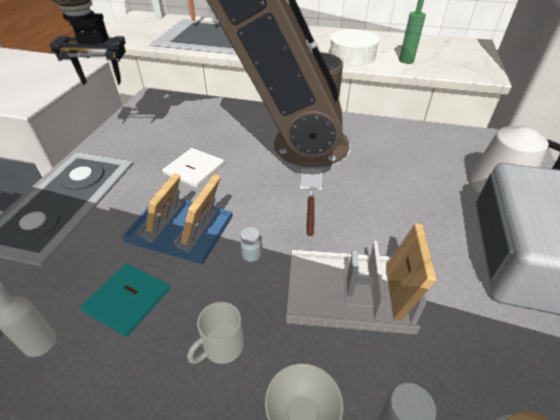

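View pics/top0.png

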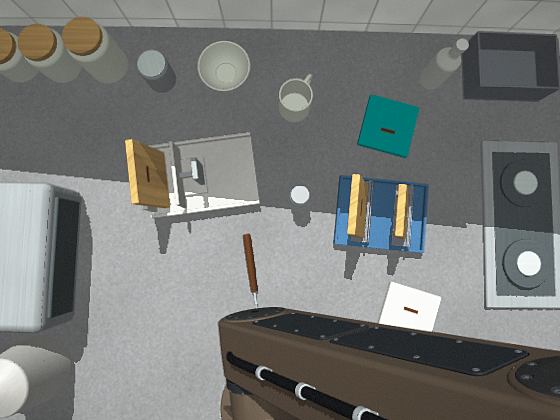

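Scene view: drainer at (180,225) holding two bamboo boards; rack at (355,290) with the large one. Look-alikes are the turquoise board at (125,297) and the white one at (195,167). In the top view the medium candidates are the bamboo board in the left slot (358,208), turquoise (388,125) and white (410,306). The small one is the bamboo board in the right slot (402,210). I'll choose the bamboo ones, then overlay model wireframes to check poses and sizes.

```bash
cat > h.py <<'E'
import numpy as np, cv2
from cell import env
from scipy.spatial.transform import Rotation as Ro
def proj(P,cam):
    m=env.camera_model(cam); P=np.atleast_2d(P).astype(float)
    if 'view' in m: V=m['view']
    else:
        s=env.state(); T=np.eye(4);T[:3,:3]=Ro.from_euler('xyz',s['tcp_rot']).as_matrix();T[:3,3]=s['eef_pos']
        V=np.linalg.inv(T@m['tool_from_camera'])
    c=P@V[:3,:3].T+V[:3,3]; q=c[:,:2]/c[:,2:]; r2=(q**2).sum(1,keepdims=True); q=q*(1+m['k1']*r2)
    return q*[m['fx'],m['fy']]+[m['cx'],m['cy']]
def box(x0,x1,y0,y1,z0,z1):
    return np.array([[x,y,z] for x in(x0,x1) for y in(y0,y1) for z in(z0,z1)],float)
E_=[(a,b) for a in range(8) for b in range(a+1,8) if bin(a^b).count('1')==1]
def tf(P,pos,yaw,roll=0):
    return P@Ro.from_euler('xyz',[roll,0,yaw]).as_matrix().T+np.asarray(pos,float)
def draw(im,P,cam,col,S,o):
    q=(proj(P,cam)-o)*S
    for a,b in E_: cv2.line(im,tuple(int(v) for v in q[a]),tuple(int(v) for v in q[b]),col,1,cv2.LINE_AA)
def crop(im,x0,y0,x1,y1,S): return cv2.resize(np.ascontiguousarray(im[y0:y1,x0:x1,::-1]),None,fx=S,fy=S,interpolation=cv2.INTER_CUBIC)
def rackboxes(p,yaw,val):
    return [tf(box(*b),p,yaw) for b in [(-90,90,-142,122,0,12),(-75,75,110,122,12,92),(-75,75,-60+val-8,-60+val,12,92),(-25,25,-121+val,-109+val,12,112)]]
E
cat > ov.py <<'E'
from h import *
import sys
rp=(556,191,0);ry=.135;val=108
dp=(465,-263,0);dy=-.09
ims={c:cv2.imread(f'pics/{c}0.png')[:,:,::-1] for c in('scene','top')}
for c,w,S,cc in (('top',(110,110,270,250),4,'r'),('top',(320,150,440,270),5,'d'),('scene',(275,215,445,340),4,'r2')):
    im=crop(ims[c],*w,S)
    if 'r' in cc:
        for B in rackboxes(rp,ry,val): draw(im,B,c,(0,0,255),S,w[:2])
    else:
        draw(im,tf(box(-85,85,-110,110,0,22),dp,dy),c,(0,0,255),S,w[:2])
        for W,H,o in((130,135,50),(115,115,-50)):
            b=tf(np.array([[0,o,30.]]),dp,dy)[0]
            draw(im,tf(box(-W/2,W/2,-9,9,0,H),b,dy,-.35),c,(0,255,0),S,w[:2])
    cv2.imwrite(f'pics/{sys.argv[1]}_{cc}.png',im)
E
python3 ov.py a
```

```text
(no output)
```

View pics/a_r.png

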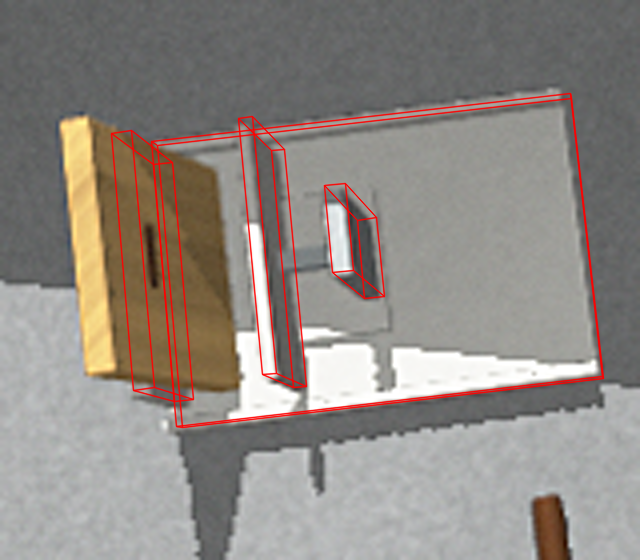

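View pics/a_d.png

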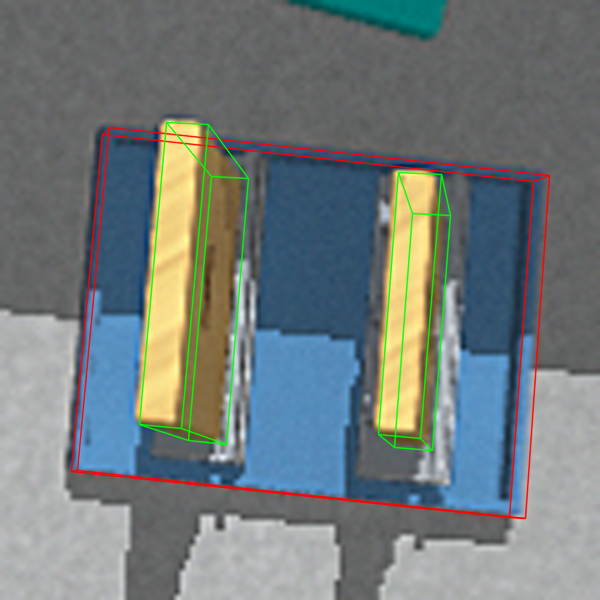

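View pics/a_r2.png

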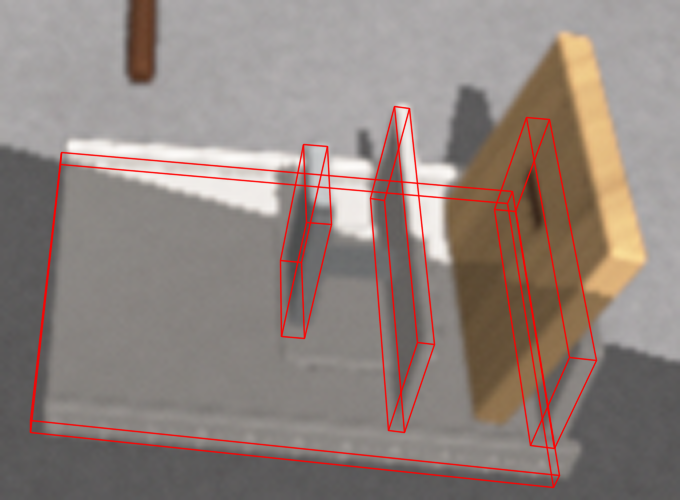

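```bash
sed -i 's/rp=(556,191,0);ry=.135;val=108/rp=(556,194,0);ry=.135;val=107/; s/dp=(465,-263,0);dy=-.09/dp=(466,-261,0);dy=-.09/' ov.py
sed -i 's/(-90,90,-142,122,0,12),/(-90,90,-142,122,0,12),(-90,-82,-142,122,12,27),(82,90,-142,122,12,27),/' h.py
python3 ov.py b; python3 - <<'E'
import cv2,numpy as np
a=[cv2.resize(cv2.imread(f'pics/b_{k}.png'),(400,350)) for k in('r','d','r2')]
a.append(a[0]*0)
cv2.imwrite('pics/b.png',np.vstack([np.hstack(a[:2]),np.hstack(a[2:])])[:600])
E
```

```text
(no output)
```

View pics/b.png

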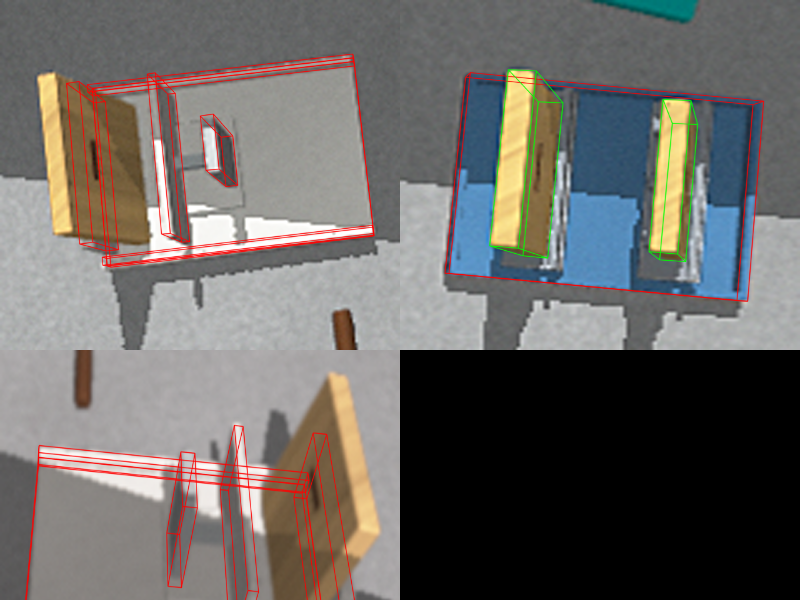

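```bash
cat > go.py <<'E'
# usage: go.py X Y Z yaw : prints fractional total shift/turn (after turn) 
import sys,numpy as np
from cell import env
s=env.state();p=np.array(s['eef_pos']);y=s['tcp_rot'][2]
def calc(p,y,t):
    d=np.array(t[:3])-p;th=t[3]
    sh=np.array([np.cos(th)*d[0]+np.sin(th)*d[1],np.sin(th)*d[0]-np.cos(th)*d[1],-d[2]])/400
    return sh,-(th-y)/np.pi
a=[float(v) for v in sys.argv[1:]]
print('t',round(s['t'],2),'now',p.round(1),np.round(s['tcp_rot'],4),'F',np.round(s['ft_force'],1),'op',round(s['opening'],3))
for i in range(0,len(a),4):
    sh,tu=calc(p,y,a[i:i+4]); n=int(np.ceil(np.abs(sh).max()/.14));print('turn',round(tu,4),'shift',sh.round(4),'n',n,'per',(sh/max(n,1)).round(4))
    p=np.array(a[i:i+3]);y=a[i+3]
E
python3 go.py 480 -250 230 .135 557 186 230 .135 557 186 86 .135
```

```text
t 0.9 now [ 156.3 -605.1  214.6] [ 3.1416 -0.      0.2527] F [-0.3 -0.7  0.3] op 1.003
turn 0.0375 shift [ 0.9213 -0.7708 -0.0384] n 7 per [ 0.1316 -0.1101 -0.0055]
turn -0.0 shift [ 0.3375 -1.0542 -0.    ] n 8 per [ 0.0422 -0.1318 -0.    ]
turn -0.0 shift [0.   0.   0.36] n 3 per [0.   0.   0.12]
```

```bash
python3 -m pendant '[0.02,-0.02,-0.02,0.0375,-1, 0.1,-0.083,-0.01,0,-1, 0.1,-0.083,-0.01,0,-1, 0.1,-0.083,0,0,-1, 0.1,-0.083,0,0,-1, 0.1,-0.083,0,0,-1, 0.1,-0.083,0,0,-1, 0.1,-0.083,0,0,-1, 0.1,-0.083,0,0,-1, 0.1,-0.083,0,0,-1]'; python3 go.py 557 186 230 .135
```

```text
t: 2.15
eef_pos: [479.7, -249.5, 230.9]
tcp_rot: [3.141, -0.0, 0.135]
ft_force: [1.1, 0.1, 0.5]
opening: 1.004
t 2.15 now [ 479.7 -249.5  230.9] [ 3.1411e+00 -4.0000e-04  1.3490e-01] F [1.1 0.1 0.5] op 1.004
turn -0.0 shift [ 0.3381 -1.0529  0.0022] n 8 per [ 0.0423 -0.1316  0.0003]
```

```bash
python3 -m pendant '[0.04,-0.125,0,0,-1, 0.04,-0.125,0,0,-1, 0.04,-0.125,0,0,-1, 0.04,-0.125,0,0,-1, 0.04,-0.125,0,0,-1, 0.04,-0.125,0,0,-1, 0.04,-0.125,0,0,-1, 0.04,-0.125,0,0,-1, 0.018,-0.053,0,0,-1, 0,0,0,0,-1]'; python3 go.py 557 186 86 .135
python3 - <<'E'
from h import *
im=env.read_camera('wrist'); print([( [round(v,1) for v in d["xyz"]],round(d["confidence"],2)) for d in env.landmark_of('stop_fin','wrist')])
im=np.ascontiguousarray(im[:,:,::-1])
for B in rackboxes((556,194,0),.135,107): draw(im,B,'wrist',(0,0,255),1,(0,0))
cv2.imwrite('pics/w1.png',im)
E
```

```text
t: 3.4
eef_pos: [555.8, 185.5, 230.3]
tcp_rot: [3.141, 0.0, 0.137]
ft_force: [-0.2, 0.2, 0.5]
opening: 0.999
t 3.4 now [555.8 185.5 230.3] [3.1413e+00 4.0000e-04 1.3700e-01] F [-0.2  0.2  0.5] op 0.999
turn 0.0006 shift [ 0.0031 -0.0008  0.3608] n 3 per [ 0.001  -0.0003  0.1203]
[([551.9, 185.6, 106.5], 0.63)]
```

View pics/w1.png

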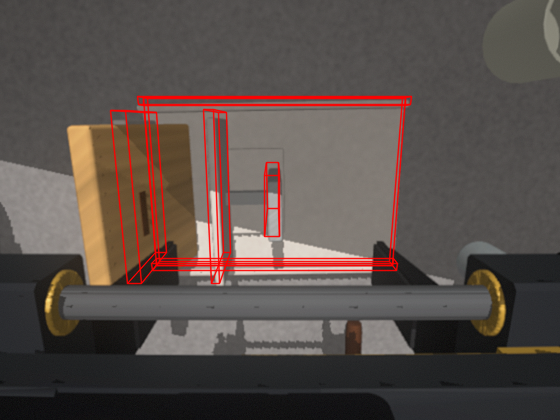

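The fin is between the jaws at (272,200), and the wireframe agrees with it. The fully open fingers would hit the stop plate, so I'll half-close first and then descend.

```bash
python3 -m pendant '[-0.005,0,0,0,0, 0,0,0.06,0,0, 0,0,0.06,0,0, 0,0,0.06,0,0, 0,0,0.06,0,0, 0,0,0.06,0,0, 0,0,0.06,0,0, 0,0,0,0,1, 0,0,0,0,1, 0,0,0,0,1]'; python3 go.py
```

```text
t: 4.75
eef_pos: [554.4, 184.3, 87.7]
tcp_rot: [-3.142, -0.002, 0.135]
ft_force: [-0.3, -0.0, -0.2]
opening: 0.241
t 4.75 now [554.4 184.3  87.7] [-3.1416e+00 -1.7000e-03  1.3470e-01] F [-0.3 -0.  -0.2] op 0.241
```

```bash
python3 -m pendant '[0,0,0,0,1, 0,0,0,0,1, 0,0,0,0,1, 0,0.01,0,0,1, 0,0.02,0,0,1, 0,0.02,0,0,1]'; python3 go.py
```

```text
t: 5.5
eef_pos: [557.2, 165.2, 87.4]
tcp_rot: [-3.141, -0.002, 0.136]
ft_force: [-0.3, 5.8, 4.4]
opening: 0.127
t 5.5 now [557.2 165.2  87.4] [-3.1411e+00 -2.2000e-03  1.3590e-01] F [-0.3  5.8  4.4] op 0.127
```

```bash
python3 -m pendant '[0,0.03,0,0,1, 0,0.03,0,0,1, 0,0.03,0,0,1, 0,0.03,0,0,1, 0,0.03,0,0,1, 0,0.03,0,0,1, 0,0.015,0,0,1, 0,0,0,0,1]'; python3 go.py
```

```text
t: 6.5
eef_pos: [569.4, 87.0, 87.4]
tcp_rot: [3.141, -0.005, 0.135]
ft_force: [8.3, -1.4, 0.3]
opening: 0.126
t 6.5 now [569.4  87.   87.4] [ 3.1406 -0.0054  0.1355] F [ 8.3 -1.4  0.3] op 0.126
```

```bash
python3 -m pendant '[0,0,0,0,0, 0,0,0,0,0, 0,0,-0.1,0,0, 0,0,-0.13,0,-1, 0,0,-0.13,0,-1]'; python3 go.py 474 -173 230 -.09 474 -173 114 -.09
```

```text
t: 7.12
eef_pos: [566.6, 87.4, 232.0]
tcp_rot: [-3.142, 0.001, 0.135]
ft_force: [0.6, 0.4, -0.3]
opening: 0.595
t 7.12 now [566.6  87.4 232. ] [-3.1415e+00  1.0000e-03  1.3510e-01] F [ 0.6  0.4 -0.3] op 0.595
turn 0.0716 shift [-0.172   0.6692  0.0051] n 5 per [-0.0344  0.1338  0.001 ]
turn -0.0 shift [ 0.   -0.    0.29] n 3 per [ 0.     -0.      0.0967]
```

```bash
python3 -m pendant '[0,0,0,0.036,-1, 0,0,0,0.036,-1, -0.029,0.111,0,0,-1, -0.029,0.111,0,0,-1, -0.029,0.111,0,0,-1, -0.029,0.111,0,0,-1, -0.029,0.111,0,0,-1, -0.029,0.111,0,0,-1, 0,0,0,0,-1]'; python3 go.py 474 -173 114 -.09
python3 - <<'E'
from h import *
im=env.read_camera('wrist'); print([( [round(v,1) for v in d["xyz"]],round(d["confidence"],2)) for d in env.landmark_of('board_medium','wrist')])
im=np.ascontiguousarray(im[:,:,::-1])
dp=(466,-261,0);dy=-.09
for W,H,o in((130,135,50),(115,115,-50)):
    b=tf(np.array([[0,o,30.]]),dp,dy)[0]
    draw(im,tf(box(-W/2,W/2,-9,9,0,H),b,dy,-.35),'wrist',(0,255,0),1,(0,0))
cv2.imwrite('pics/w2.png',im)
E
```

```text
t: 8.25
eef_pos: [472.5, -173.6, 230.6]
tcp_rot: [3.142, 0.0, -0.095]
ft_force: [-0.2, 0.8, -0.3]
opening: 1.003
t 8.25 now [ 472.5 -173.6  230.6] [ 3.1415e+00  5.0000e-04 -9.4700e-02] F [-0.2  0.8 -0.3] op 1.003
turn -0.0015 shift [ 0.0036 -0.0019  0.2914] n 3 per [ 0.0012 -0.0006  0.0971]
[([469.5, -203.7, 29.0], 0.86)]
```

View pics/w2.png

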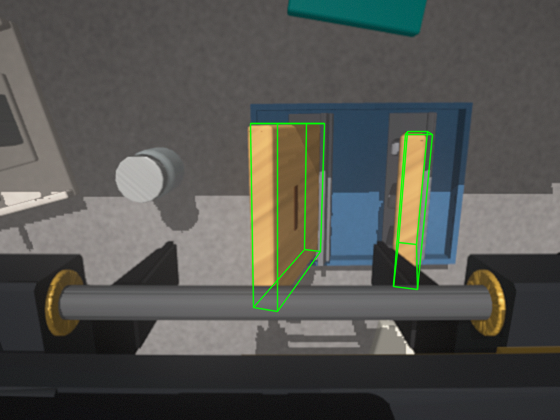

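The close view shows the bamboo board at (275,205) in the left slot, and the model matches. It is the wider of the two, so this is the medium one. Descending to grip.

```bash
python3 -m pendant '[0.003,-0.004,0.08,0,-1, 0,0,0.08,0,-1, 0,0,0.08,0,-1, 0,0,0.05,0,-1, 0,0,0,0,0, 0,0,0,0,1, 0,0,0,0,1, 0,0,0,0,1]'; python3 go.py
```

```text
t: 9.35
eef_pos: [475.1, -170.2, 115.3]
tcp_rot: [3.141, -0.001, -0.091]
ft_force: [-0.5, -1.0, -0.0]
opening: 0.637
t 9.35 now [ 475.1 -170.2  115.3] [ 3.1411e+00 -1.1000e-03 -9.1200e-02] F [-0.5 -1.  -0. ] op 0.637
```

```bash
python3 -m pendant '[0,0,0,0,1, 0,0,0,0,1, 0,0,0,0,1]'; python3 go.py; python3 - <<'E'
from h import *
im=env.read_camera('scene'); cv2.imwrite('pics/s2.png',crop(im,100,130,300,280,4))
E
```

```text
t: 9.72
eef_pos: [474.9, -171.2, 114.9]
tcp_rot: [3.139, -0.001, -0.09]
ft_force: [-5.5, -11.7, 6.7]
opening: 0.342
t 9.72 now [ 474.9 -171.2  114.9] [ 3.1394e+00 -6.0000e-04 -9.0100e-02] F [ -5.5 -11.7   6.7] op 0.342
```

View pics/s2.png

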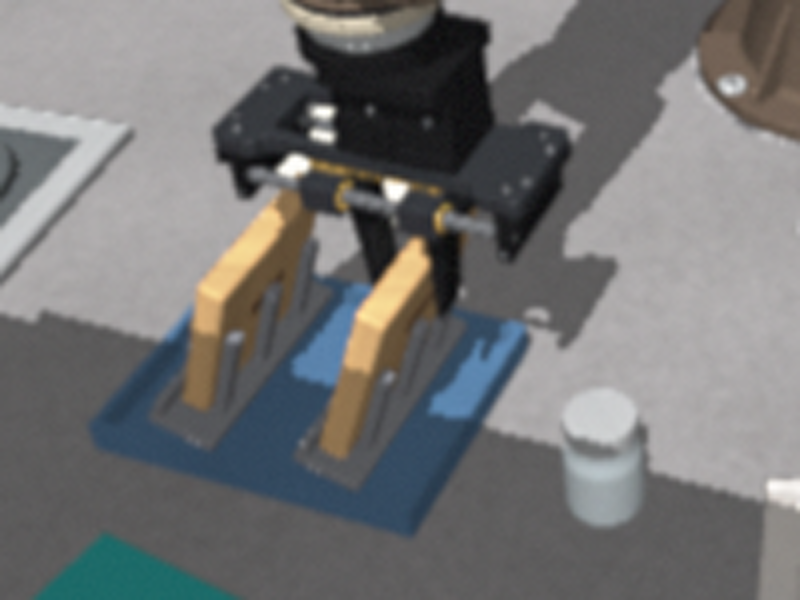

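```bash
python3 -m pendant '[0,-0.0055,-0.015,0,1, 0,-0.0055,-0.015,0,1, 0,-0.0055,-0.015,0,1, 0,-0.0055,-0.015,0,1]'; python3 -m pendant '[0,0,-0.02,0,1, 0,0,-0.03,0,1, 0,0,-0.04,0,1, 0,0,-0.06,0,1, 0,0,-0.06,0,1, 0,0,0,0,1]';python3 go.py; python3 - <<'E'
from h import *
im=env.read_camera('scene'); cv2.imwrite('pics/s3.png',crop(im,100,100,300,250,4))
E
```

```text
t: 10.28
eef_pos: [476.1, -163.3, 138.8]
tcp_rot: [3.138, -0.001, -0.09]
ft_force: [-1.6, -13.0, -5.2]
opening: 0.331
t: 11.02
eef_pos: [476.1, -161.6, 223.6]
tcp_rot: [3.141, -0.002, -0.091]
ft_force: [0.0, 0.7, -3.0]
opening: 0.186
t 11.03 now [ 476.1 -161.6  223.6] [ 3.1406e+00 -2.4000e-03 -9.1300e-02] F [ 0.   0.7 -3. ] op 0.186
```

View pics/s3.png

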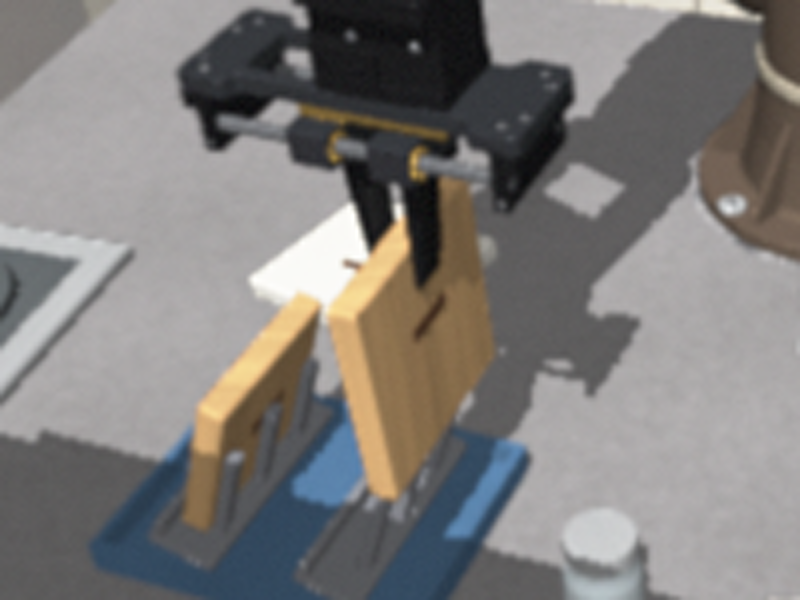

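```bash
python3 go.py 546 247 240 .142 546 247 115 .142
```

```text
t 11.07 now [ 475.6 -161.4  222.5] [ 3.1413e+00 -6.0000e-04 -9.1300e-02] F [ 0.1  0.6 -2.2] op 0.187
turn -0.0743 shift [ 0.3188 -0.9857 -0.0439] n 8 per [ 0.0398 -0.1232 -0.0055]
turn -0.0 shift [0.     0.     0.3125] n 3 per [0.     0.     0.1042]
```

```bash
python3 -m pendant '[0,0,-0.022,-0.037,1, 0,0,-0.022,-0.037,1, 0.04,-0.123,0,0,1, 0.04,-0.123,0,0,1, 0.04,-0.123,0,0,1, 0.04,-0.123,0,0,1, 0.04,-0.123,0,0,1, 0.04,-0.123,0,0,1, 0.04,-0.123,0,0,1, 0.04,-0.123,0,0,1]'; python3 -m pendant '[0,0,0,0,1]'; python3 go.py 546 247 115 .142; python3 - <<'E'
from h import *
im=env.read_camera('scene'); cv2.imwrite('pics/s4.png',crop(im,260,150,460,350,3))
im=env.read_camera('top'); cv2.imwrite('pics/t4.png',crop(im,80,60,320,260,3))
E
```

```text
t: 12.32
eef_pos: [546.6, 248.0, 238.4]
tcp_rot: [3.141, 0.002, 0.141]
ft_force: [1.3, -0.9, -2.4]
opening: 0.188
t: 12.45
eef_pos: [546.5, 249.1, 237.9]
tcp_rot: [3.141, 0.002, 0.145]
ft_force: [-0.6, 0.6, -0.8]
opening: 0.189
t 12.45 now [546.5 249.1 237.9] [3.1414e+00 2.5000e-03 1.4480e-01] F [-0.6  0.6 -0.8] op 0.189
turn 0.0009 shift [-0.0019  0.005   0.3073] n 3 per [-0.0006  0.0017  0.1024]
```

View pics/s4.png

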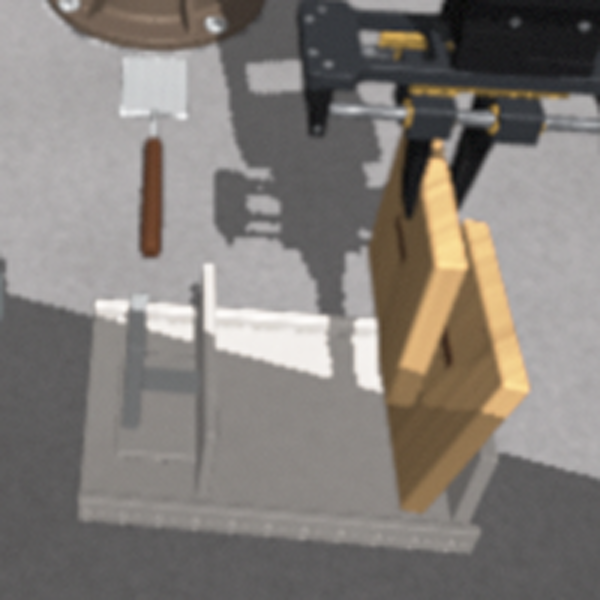

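View pics/t4.png

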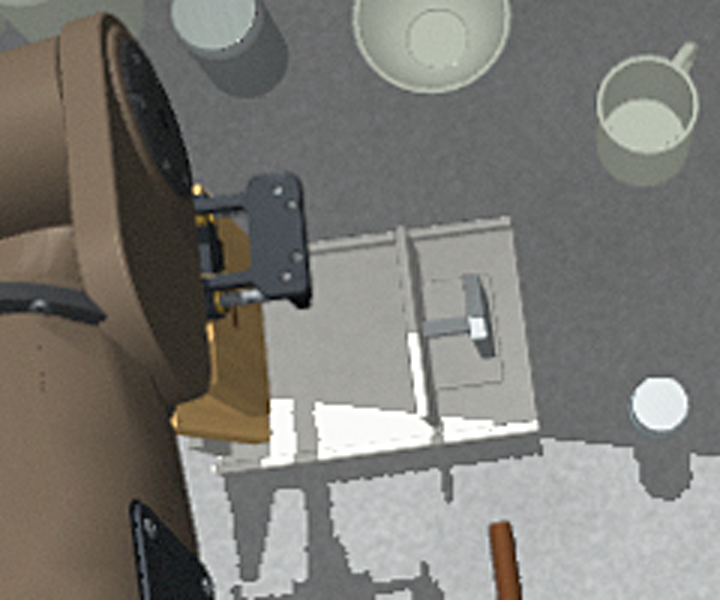

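```bash
python3 -m pendant '[0,0.003,0.07,0,1, 0,0,0.08,0,1, 0,0,0.08,0,1, 0,0,0.05,0,1, 0,0,0.015,0,1]'; python3 -m pendant '[0,0,0.007,0,1, 0,0,0,0,1]'; python3 -m pendant '[0,0,0.005,0,1, 0,0,0,0,1]'
```

```text
t: 13.18
eef_pos: [545.9, 243.7, 122.6]
tcp_rot: [3.141, 0.003, 0.14]
ft_force: [-16.6, -3.7, 36.5]
opening: 0.185
t: 13.42
eef_pos: [546.2, 243.8, 122.0]
tcp_rot: [3.141, 0.001, 0.14]
ft_force: [-13.5, -3.5, 27.3]
opening: 0.19
t: 13.68
eef_pos: [546.5, 243.9, 120.6]
tcp_rot: [3.141, -0.001, 0.14]
ft_force: [-13.8, -4.1, 32.7]
opening: 0.187
```

```bash
python3 -m pendant '[0,0,-0.012,0,1, 0,0,0,0,1]';python3 - <<'E'
from h import *
im=env.read_camera('scene'); cv2.imwrite('pics/s5.png',crop(im,260,180,460,350,4))
im=env.read_camera('top'); cv2.imwrite('pics/t5.png',crop(im,80,60,320,260,3))
E
```

```text
t: 13.92
eef_pos: [547.3, 244.3, 122.5]
tcp_rot: [3.142, -0.0, 0.14]
ft_force: [0.2, -0.6, -2.0]
opening: 0.186
```

View pics/s5.png

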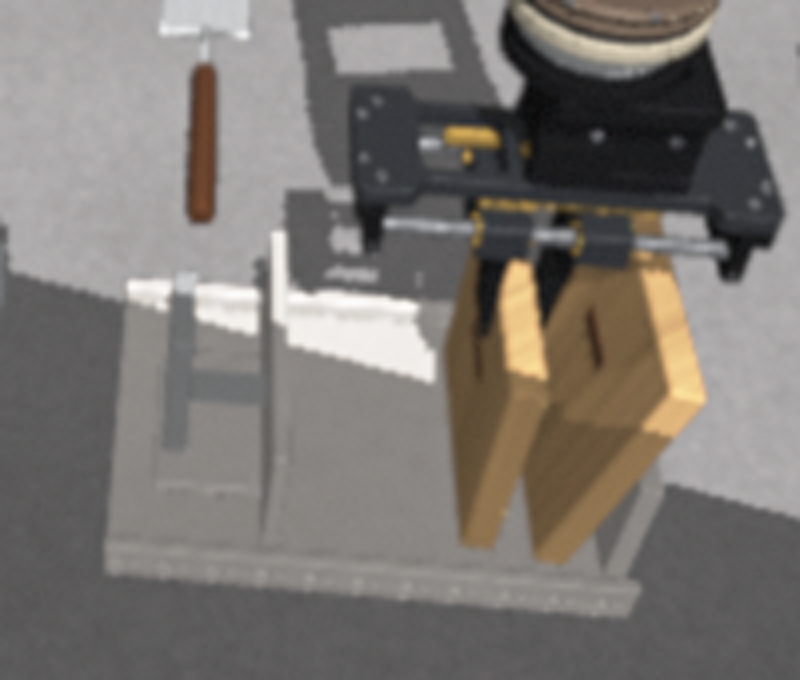

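View pics/t5.png

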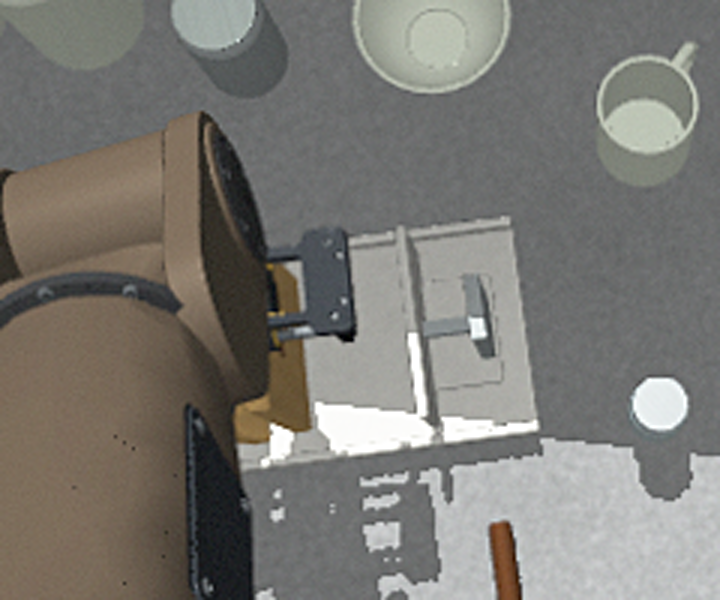

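```bash
python3 - <<'E'
from h import *
im=env.read_camera('scene'); w=(260,180,460,350)
im=crop(im,*w,4); s=env.state();p=s['eef_pos'];print(p)
draw(im,tf(box(-65,65,-9,9,0,135),(p[0],p[1],14),s['tcp_rot'][2]),'scene',(0,255,0),4,w[:2])
cv2.imwrite('pics/s6.png',im)
E
```

```text
[547.06219992 244.68121874 121.74310094]
```

View pics/s6.png

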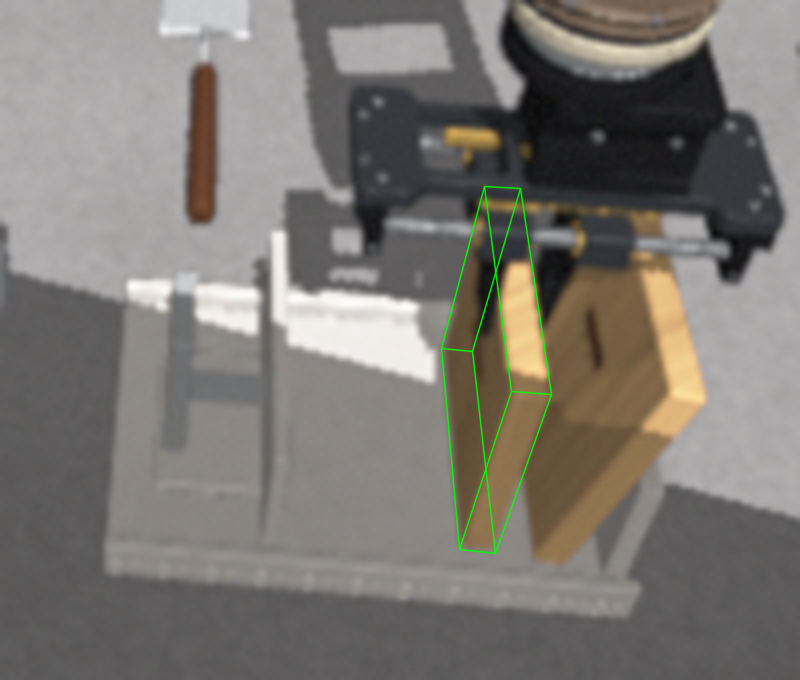

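```bash
python3 -m pendant '[0,0,0.005,0,1, 0,0,0,0,1]'; python3 -m pendant '[0,0,0,0,0.6, 0,0,0,0,0.4, 0,0,0,0,0.4]'; python3 go.py;  python3 - <<'E'
from h import *
im=env.read_camera('scene'); cv2.imwrite('pics/s7.png',crop(im,260,180,460,350,4))
E
```

```text
t: 14.32
eef_pos: [547.0, 245.0, 120.8]
tcp_rot: [3.141, -0.0, 0.141]
ft_force: [-3.9, -2.1, 8.5]
opening: 0.187
t: 14.7
eef_pos: [547.1, 245.1, 119.9]
tcp_rot: [3.141, 0.0, 0.141]
ft_force: [0.4, -0.4, 0.7]
opening: 0.29
t 14.7 now [547.1 245.1 119.9] [3.1414e+00 3.0000e-04 1.4130e-01] F [ 0.4 -0.4  0.7] op 0.29
```

View pics/s7.png

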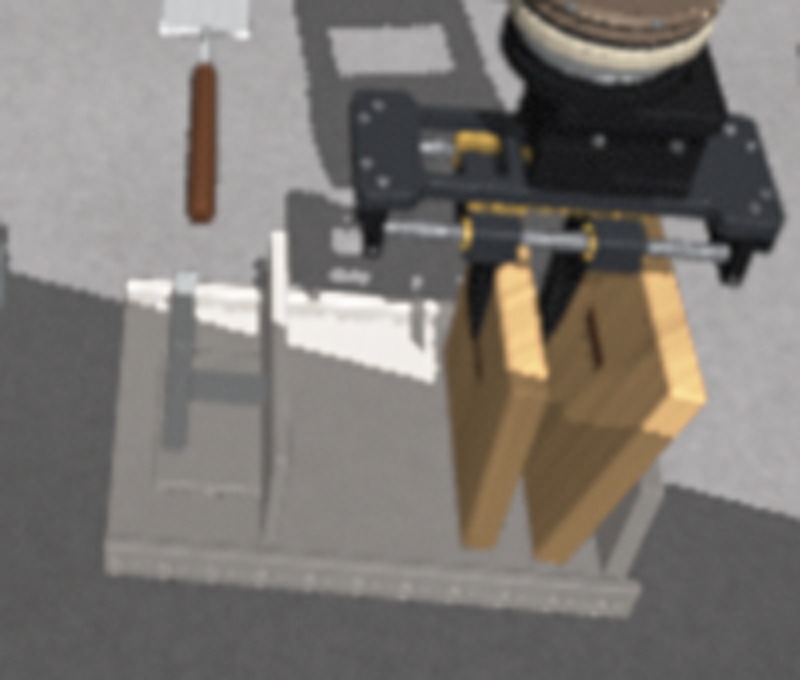

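```bash
python3 -m pendant '[0,0,-0.03,0,0.4, 0,0,-0.06,0,0.4, 0,0,-0.1,0,0.4, 0,0,-0.1,0,0.4]'; python3 go.py 464.5 -278 230 -.09 464.5 -278 101 -.09;  python3 - <<'E'
from h import *
im=env.read_camera('scene'); cv2.imwrite('pics/s8.png',crop(im,260,180,460,350,4))
E
```

```text
t: 15.25
eef_pos: [547.0, 245.1, 238.2]
tcp_rot: [3.142, -0.0, 0.141]
ft_force: [0.6, 0.6, 0.0]
opening: 0.301
t 15.25 now [547.  245.1 238.2] [ 3.1416e+00 -4.0000e-04  1.4130e-01] F [0.6 0.6 0. ] op 0.301
turn 0.0736 shift [-0.088   1.321   0.0205] n 10 per [-0.0088  0.1321  0.0021]
turn -0.0 shift [ 0.     -0.      0.3225] n 3 per [ 0.     -0.      0.1075]
```

View pics/s8.png

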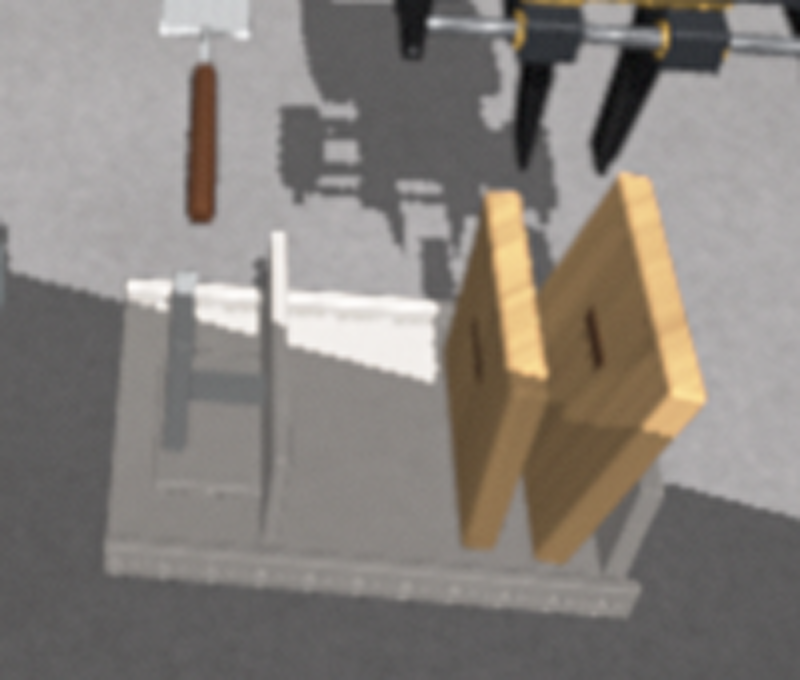

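The medium board stands free and upright at (490,450) in the crop. The large one is still slumped, and the stop is open. Next is the small board.

```bash
python3 -m pendant '[0,0,0,0.037,0, 0,0,0,0.037,-0.4, -0.011,0.165,0,0,-0.4, -0.01,0.15,0,0,-0.4, -0.01,0.15,0,0,-0.4, -0.01,0.15,0,0,-0.4, -0.01,0.15,0,0,-0.4, -0.01,0.15,0,0,-0.4, -0.01,0.15,0,0,-0.4, -0.01,0.15,0,0,-0.4]'; python3 -m pendant '[-0.005,0.06,0,0,-0.4, 0,0,0,0,-0.4]'; python3 go.py 464.5 -278 101 -.09; python3 - <<'E'
from h import *
im=env.read_camera('wrist'); print([( [round(v,1) for v in d["xyz"]],round(d["confidence"],2)) for d in env.landmark_of('board_small','wrist')])
im=np.ascontiguousarray(im[:,:,::-1])
dp=(466,-261,0);dy=-.09
b=tf(np.array([[0,-50,30.]]),dp,dy)[0]
draw(im,tf(box(-57.5,57.5,-9,9,0,115),b,dy,-.35),'wrist',(0,255,0),1,(0,0))
cv2.imwrite('pics/w3.png',im)
E
```

```text
t: 16.55
eef_pos: [470.7, -234.3, 237.0]
tcp_rot: [3.141, -0.001, -0.091]
ft_force: [1.0, 0.2, 0.1]
opening: 0.703
t: 16.8
eef_pos: [466.6, -257.4, 236.6]
tcp_rot: [3.141, -0.0, -0.094]
ft_force: [-0.6, -0.1, 0.5]
opening: 0.7
t 16.8 now [ 466.6 -257.4  236.6] [ 3.1413e+00 -4.0000e-04 -9.3800e-02] F [-0.6 -0.1  0.5] op 0.7
turn -0.0012 shift [-0.0006  0.0518  0.3389] n 3 per [-0.0002  0.0173  0.113 ]
[([463.0, -312.0, 31.7], 0.66)]
```

View pics/w3.png

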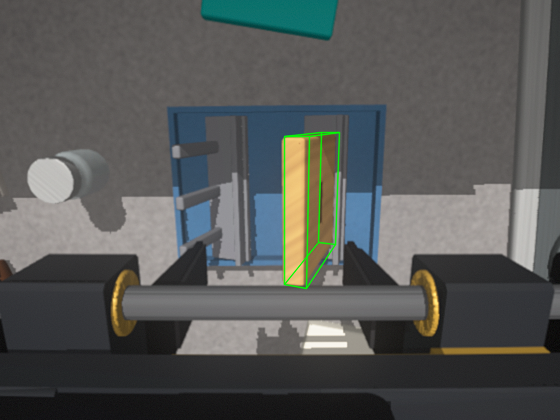

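```bash
python3 -m pendant '[0,0.051,0,0,-0.4, 0,0,0.08,0,-0.4, 0,0,0.08,0,-0.4, 0,0,0.08,0,-0.4, 0,0,0.08,0,-0.4, 0,0,0.018,0,-0.4, 0,0,0,0,-0.4, 0,0,0,0,1, 0,0,0,0,1, 0,0,0,0,1]'; python3 go.py;python3 -m pendant '[0,0,0,0,1, 0,0,0,0,1]'
```

```text
t: 18.15
eef_pos: [465.3, -276.5, 101.6]
tcp_rot: [3.141, -0.001, -0.091]
ft_force: [-0.2, -0.1, 0.7]
opening: 0.443
t 18.15 now [ 465.3 -276.5  101.6] [ 3.141e+00 -9.000e-04 -9.120e-02] F [-0.2 -0.1  0.7] op 0.443
t: 18.4
eef_pos: [465.3, -277.7, 101.7]
tcp_rot: [3.139, -0.001, -0.09]
ft_force: [-3.3, -5.4, 5.5]
opening: 0.31
```

```bash
python3 -m pendant '[0,0,0,0,1, 0,-0.0055,-0.015,0,1, 0,-0.0055,-0.015,0,1, 0,-0.0055,-0.015,0,1, 0,-0.0055,-0.015,0,1]'; python3 -m pendant '[0,0,-0.02,0,1, 0,0,-0.03,0,1, 0,0,-0.04,0,1, 0,0,-0.06,0,1, 0,0,-0.06,0,1, 0,0,-0.05,0,1, 0,0,0,0,1]';python3 go.py; python3 - <<'E'
from h import *
im=env.read_camera('scene'); cv2.imwrite('pics/s9.png',crop(im,80,80,280,230,4))
E
```

```text
t: 19.02
eef_pos: [466.3, -269.1, 125.4]
tcp_rot: [3.139, -0.002, -0.091]
ft_force: [-0.8, -9.0, -3.7]
opening: 0.315
t: 19.9
eef_pos: [466.2, -267.8, 229.9]
tcp_rot: [3.14, -0.002, -0.091]
ft_force: [-0.2, -0.7, -2.3]
opening: 0.189
t 19.9 now [ 466.2 -267.8  229.9] [ 3.1404e+00 -1.9000e-03 -9.1300e-02] F [-0.2 -0.7 -2.3] op 0.189
```

View pics/s9.png

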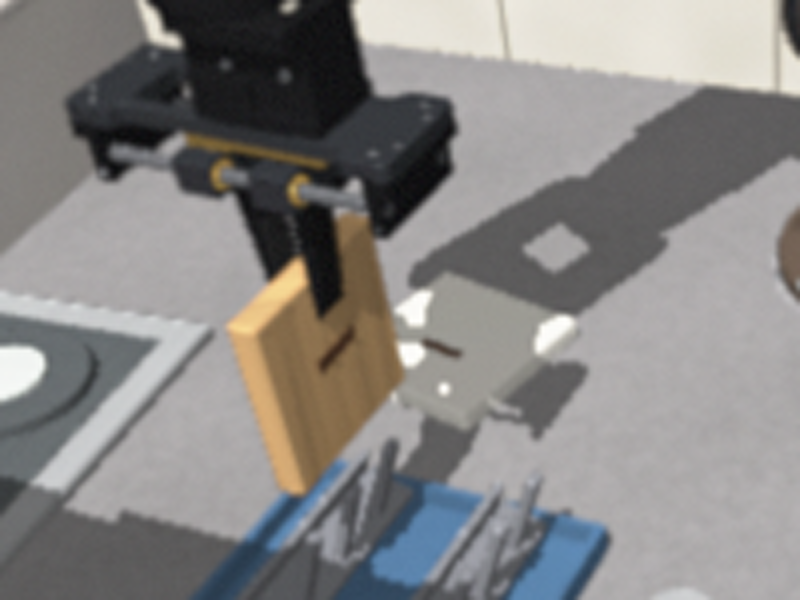

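```bash
python3 go.py 552 201 240 .142 552 201 112 .142
```

```text
t 19.95 now [ 465.9 -267.5  228.9] [ 3.1413e+00 -3.0000e-04 -9.1200e-02] F [ 1.1  0.4 -0.7] op 0.186
turn -0.0742 shift [ 0.379  -1.129  -0.0278] n 9 per [ 0.0421 -0.1254 -0.0031]
turn -0.0 shift [0.   0.   0.32] n 3 per [0.     0.     0.1067]
```

```bash
python3 -m pendant '[0,0,-0.014,-0.037,1, 0,0,-0.014,-0.037,1, 0.047,-0.141,0,0,1, 0.047,-0.141,0,0,1, 0.047,-0.141,0,0,1, 0.047,-0.141,0,0,1, 0.047,-0.141,0,0,1, 0.047,-0.141,0,0,1, 0.047,-0.141,0,0,1, 0.047,-0.141,0,0,1]'; python3 -m pendant '[0,0,0,0,1]'; python3 go.py 552 201 112 .142; python3 - <<'E'
from h import *
im=env.read_camera('scene'); cv2.imwrite('pics/s10.png',crop(im,260,150,460,350,3))
im=env.read_camera('top'); cv2.imwrite('pics/t10.png',crop(im,80,60,320,260,3))
E
```

```text
t: 21.2
eef_pos: [551.0, 202.2, 238.8]
tcp_rot: [3.141, 0.002, 0.141]
ft_force: [0.5, -0.3, -2.0]
opening: 0.187
t: 21.32
eef_pos: [550.9, 203.6, 238.3]
tcp_rot: [-3.141, 0.002, 0.146]
ft_force: [0.7, 0.1, -2.2]
opening: 0.187
t 21.32 now [550.9 203.6 238.3] [-3.1415e+00  2.1000e-03  1.4550e-01] F [ 0.7  0.1 -2.2] op 0.187
turn 0.0011 shift [0.0019 0.0069 0.3157] n 3 per [0.0006 0.0023 0.1052]
```

View pics/s10.png

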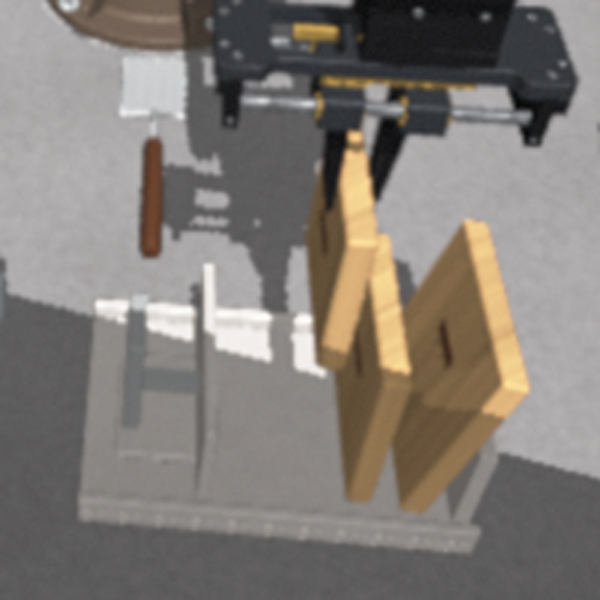

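View pics/t10.png

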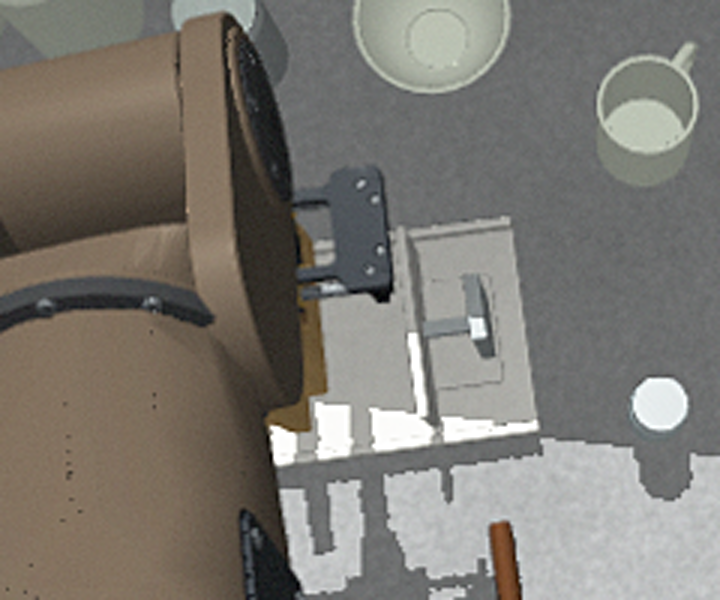

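```bash
python3 -m pendant '[0.002,0.003,0.07,0,1, 0,0,0.08,0,1, 0,0,0.08,0,1, 0,0,0.05,0,1, 0,0,0.01,0,1, 0,0,0,0,1]'; python3 -m pendant '[0,0,0.008,0,1, 0,0,0,0,1]'; python3 -m pendant '[0,0,0.008,0,1, 0,0,0,0,1]'
```

```text
t: 22.18
eef_pos: [552.5, 198.4, 124.5]
tcp_rot: [3.141, -0.0, 0.14]
ft_force: [0.9, -0.1, -1.2]
opening: 0.186
t: 22.42
eef_pos: [552.4, 199.2, 121.4]
tcp_rot: [3.142, -0.001, 0.141]
ft_force: [-0.5, 0.3, -1.1]
opening: 0.194
t: 22.68
eef_pos: [552.2, 199.3, 117.7]
tcp_rot: [3.141, 0.0, 0.141]
ft_force: [0.1, -0.2, -1.5]
opening: 0.185
```

```bash
python3 -m pendant '[0,0,0.008,0,1, 0,0,0,0,1]'; python3 -m pendant '[0,0,0.007,0,1, 0,0,0,0,1]';python3 -m pendant '[0,0,0.007,0,1, 0,0,0,0,1]';python3 - <<'E'
from h import *
im=env.read_camera('scene'); w=(260,180,460,350)
im=crop(im,*w,4); s=env.state();p=s['eef_pos'];print(p)
draw(im,tf(box(-57.5,57.5,-9,9,0,115),(p[0],p[1],12),s['tcp_rot'][2]),'scene',(0,255,0),4,w[:2])
cv2.imwrite('pics/s11.png',im)
E
```

```text
t: 22.92
eef_pos: [552.1, 199.2, 114.3]
tcp_rot: [3.141, 0.0, 0.141]
ft_force: [-0.2, -0.6, -1.2]
opening: 0.188
t: 23.18
eef_pos: [552.2, 199.2, 111.6]
tcp_rot: [3.141, 0.0, 0.141]
ft_force: [0.0, -0.4, -1.4]
opening: 0.185
t: 23.42
eef_pos: [552.2, 199.2, 108.8]
tcp_rot: [3.141, 0.0, 0.141]
ft_force: [0.5, 0.3, -1.8]
opening: 0.187
[552.2419546  199.20534929 108.88454092]
```

View pics/s11.png

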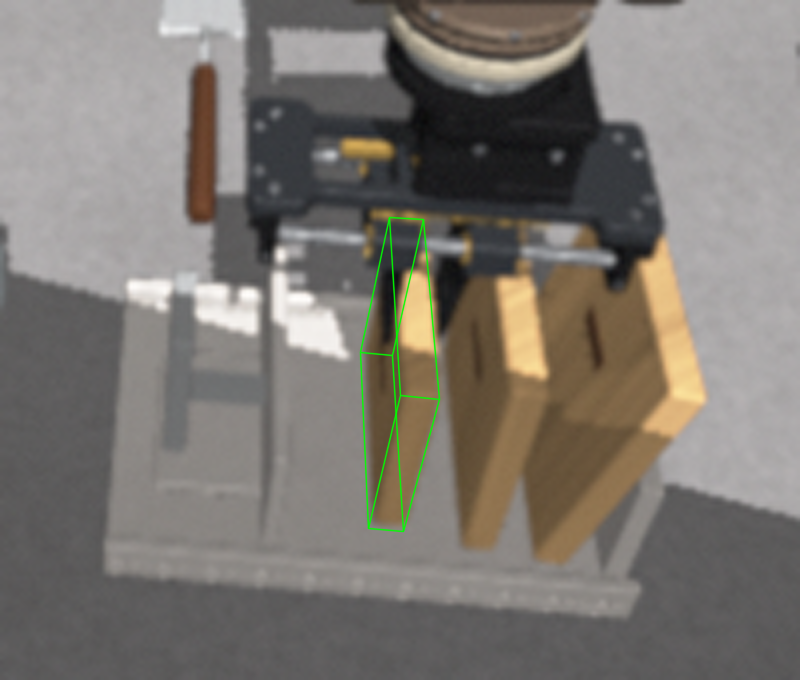

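```bash
python3 -m pendant '[0,0,0.007,0,1, 0,0,0,0,1]'; python3 -m pendant '[0,0,0.006,0,1, 0,0,0,0,1]'
```

```text
t: 23.72
eef_pos: [552.2, 199.2, 106.0]
tcp_rot: [3.141, 0.0, 0.141]
ft_force: [-0.2, 1.3, -1.4]
opening: 0.188
t: 23.98
eef_pos: [552.2, 199.2, 103.6]
tcp_rot: [3.141, 0.0, 0.141]
ft_force: [-0.2, -0.6, -1.4]
opening: 0.187
```

```bash
python3 -m pendant '[0,0,0.005,0,1, 0,0,0,0,1]'; python3 -m pendant '[0,0,0.005,0,1, 0,0,0,0,1]'; python3 -m pendant '[0,0,0.005,0,1, 0,0,0,0,1]'
```

```text
t: 24.22
eef_pos: [552.1, 199.4, 103.1]
tcp_rot: [-3.141, -0.001, 0.141]
ft_force: [-7.6, -0.1, 14.0]
opening: 0.188
t: 24.48
eef_pos: [552.2, 199.5, 102.7]
tcp_rot: [-3.141, -0.002, 0.141]
ft_force: [-11.0, -0.6, 29.3]
opening: 0.189
t: 24.72
eef_pos: [553.1, 199.6, 101.8]
tcp_rot: [-3.141, -0.005, 0.142]
ft_force: [-10.7, -2.3, 37.9]
opening: 0.19
```

```bash
python3 -m pendant '[0,0,-0.006,0,1, 0,0,0,0,1]'; python3 -m pendant '[0,0,0,0,0.6, 0,0,0,0,0.4, 0,0,0,0,0.4, 0,0,0,0,0.4]'; python3 -m pendant '[0,0,-0.02,0,0.4, 0,0,-0.05,0,0.4, 0,0,-0.1,0,0.4, 0,0,-0.1,0,0.4, 0,0,-0.06,0,0.4]';python3 - <<'E'
from h import *
im=env.read_camera('scene'); cv2.imwrite('pics/s12.png',crop(im,260,180,460,350,4))
E
```

```text
t: 24.98
eef_pos: [552.9, 199.5, 101.8]
tcp_rot: [-3.141, -0.002, 0.141]
ft_force: [-4.7, -0.4, 16.9]
opening: 0.189
t: 25.48
eef_pos: [552.2, 199.2, 100.0]
tcp_rot: [3.141, 0.0, 0.141]
ft_force: [0.1, -0.0, -0.1]
opening: 0.295
t: 26.1
eef_pos: [552.6, 199.3, 234.9]
tcp_rot: [-3.141, -0.003, 0.141]
ft_force: [0.6, -0.1, -0.2]
opening: 0.3
```

View pics/s12.png

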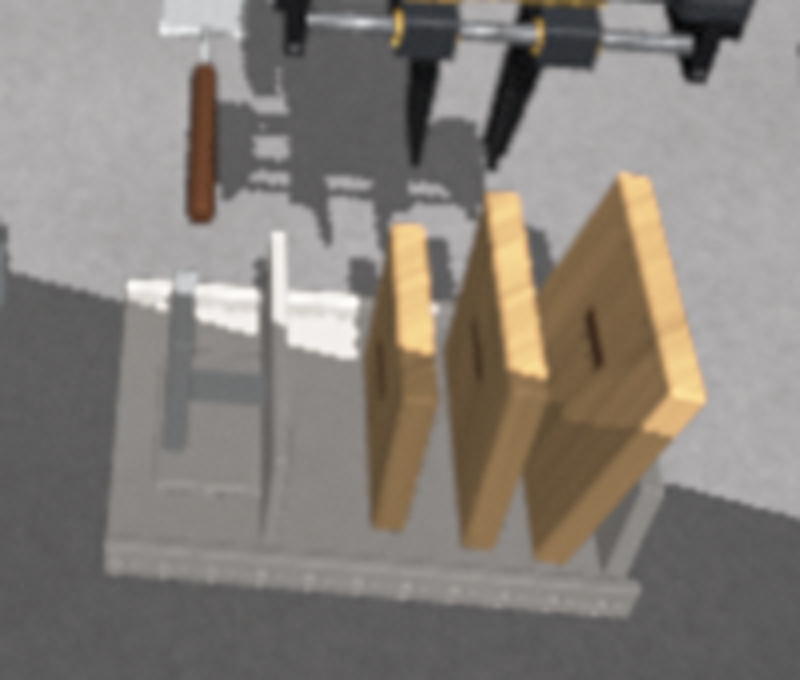

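All three stand free, in order. Now back to the fin.

```bash
python3 go.py 567.5 87.5 235 .141 567.5 87.5 95 .141
```

```text
t 26.15 now [553.4 199.5 237.3] [-3.1412 -0.0059  0.1413] F [0.4 0.4 3.2] op 0.296
turn 0.0001 shift [-0.0044  0.2822  0.0058] n 3 per [-0.0015  0.0941  0.0019]
turn -0.0 shift [0.   0.   0.35] n 3 per [0.     0.     0.1167]
```

```bash
python3 -m pendant '[-0.004,0.09,0,0,0, 0,0.1,0,0,0, 0,0.092,0,0,0, 0,0,0.1,0,0, 0,0,0.1,0,0, 0,0,0.1,0,0, 0,0,0.055,0,0, 0,0,0,0,0, 0,0,0,0,1, 0,0,0,0,1]'; python3 -m pendant '[0,0,0,0,1, 0,0,0,0,1, 0,0,0,0,1, 0,0,0,0,1]'; python3 go.py
```

```text
t: 27.4
eef_pos: [567.1, 87.4, 91.4]
tcp_rot: [3.141, -0.002, 0.141]
ft_force: [-0.5, -0.7, -0.9]
opening: 0.344
t: 27.9
eef_pos: [566.7, 87.2, 90.6]
tcp_rot: [3.141, -0.001, 0.142]
ft_force: [-2.3, -1.3, 5.5]
opening: 0.123
t 27.9 now [566.7  87.2  90.6] [ 3.1412e+00 -5.0000e-04  1.4180e-01] F [-2.3 -1.3  5.5] op 0.123
```

```bash
python3 -m pendant '[0,-0.02,0,0,1, 0,-0.02,0,0,1, 0,-0.02,0,0,1, 0,-0.02,0,0,1, 0,-0.015,0,0,1, 0,-0.01,0,0,1, 0,-0.01,0,0,1, 0,-0.015,0,0,1]'; python3 -m pendant '[0,-0.015,0,0,1, 0,-0.01,0,0,1, 0,-0.01,0,0,1, 0,-0.01,0,0,1]'; python3 go.py;python3 - <<'E'
from h import *
im=env.read_camera('scene'); cv2.imwrite('pics/s13.png',crop(im,260,180,460,350,4))
E
```

```text
t: 28.9
eef_pos: [558.8, 138.2, 90.6]
tcp_rot: [3.141, 0.001, 0.142]
ft_force: [-4.3, -5.4, 9.8]
opening: 0.127
t: 29.4
eef_pos: [556.0, 156.0, 90.6]
tcp_rot: [3.141, 0.002, 0.142]
ft_force: [-5.7, -6.3, 9.8]
opening: 0.126
t 29.4 now [556.  156.   90.6] [3.1405e+00 1.7000e-03 1.4190e-01] F [-5.7 -6.3  9.8] op 0.126
```

View pics/s13.png

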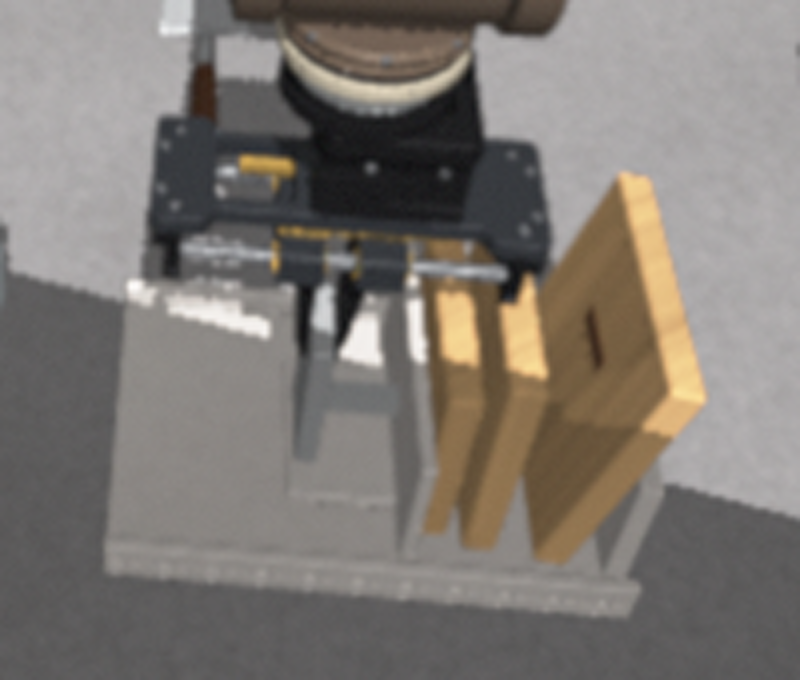

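```bash
python3 -m pendant '[0,-0.01,0,0,1, 0,-0.01,0,0,1, 0,-0.01,0,0,1, 0,-0.01,0,0,1]'; python3 -m pendant '[0,-0.01,0,0,1, 0,-0.01,0,0,1]';python3 -m pendant '[0,-0.006,0,0,1, 0,0,0,0,1]'; python3 go.py;python3 - <<'E'
from h import *
im=env.read_camera('scene'); cv2.imwrite('pics/s14.png',crop(im,260,180,460,350,4))
E
```

```text
t: 29.95
eef_pos: [553.5, 171.7, 90.6]
tcp_rot: [3.14, 0.002, 0.142]
ft_force: [-6.4, -7.6, 10.4]
opening: 0.125
t: 30.2
eef_pos: [552.3, 179.5, 90.6]
tcp_rot: [3.14, 0.002, 0.142]
ft_force: [-5.5, -12.3, 10.3]
opening: 0.124
t: 30.45
eef_pos: [552.0, 181.8, 90.6]
tcp_rot: [3.14, 0.002, 0.142]
ft_force: [-7.2, -7.9, 10.6]
opening: 0.12
t 30.45 now [552.  181.8  90.6] [3.1401e+00 2.4000e-03 1.4210e-01] F [-7.2 -7.9 10.6] op 0.12
```

View pics/s14.png

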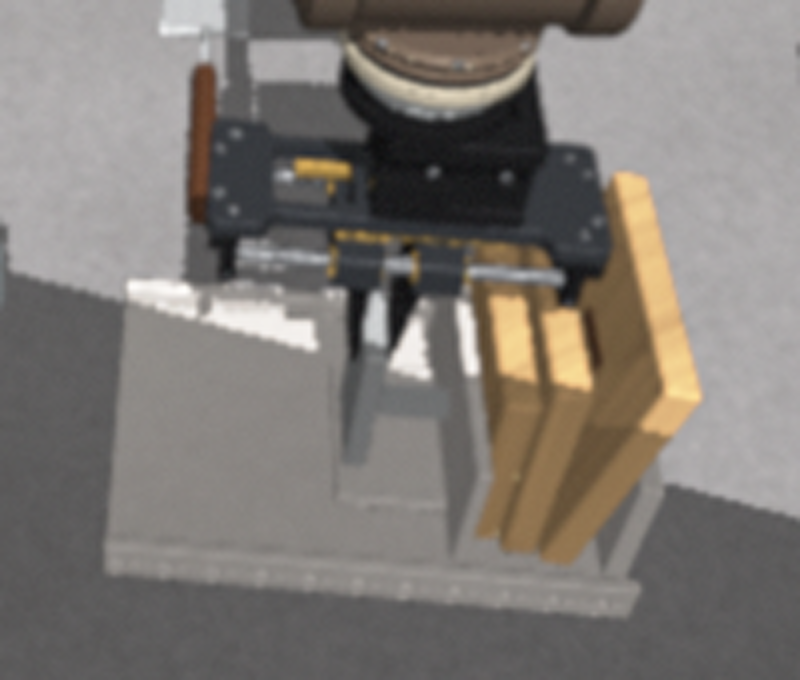

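```bash
python3 -m pendant '[0,-0.008,0,0,1, 0,-0.008,0,0,1]'; python3 -m pendant '[0,-0.006,0,0,1, 0,0,0,0,1]';python3 -m pendant '[0,-0.004,0,0,1, 0,0,0,0,1]'; python3 go.py;python3 - <<'E'
from h import *
im=env.read_camera('scene'); cv2.imwrite('pics/s15.png',crop(im,260,180,460,350,4))
E
```

```text
t: 30.75
eef_pos: [551.0, 187.8, 90.6]
tcp_rot: [3.14, 0.003, 0.142]
ft_force: [-6.9, -10.7, 11.6]
opening: 0.125
t: 31.0
eef_pos: [550.6, 190.5, 90.6]
tcp_rot: [3.14, 0.003, 0.142]
ft_force: [-7.2, -8.7, 10.9]
opening: 0.123
t: 31.25
eef_pos: [550.4, 191.9, 90.6]
tcp_rot: [3.14, 0.003, 0.142]
ft_force: [-7.1, -9.8, 11.8]
opening: 0.125
t 31.25 now [550.4 191.9  90.6] [3.14e+00 2.80e-03 1.42e-01] F [-7.1 -9.8 11.8] op 0.125
```

View pics/s15.png

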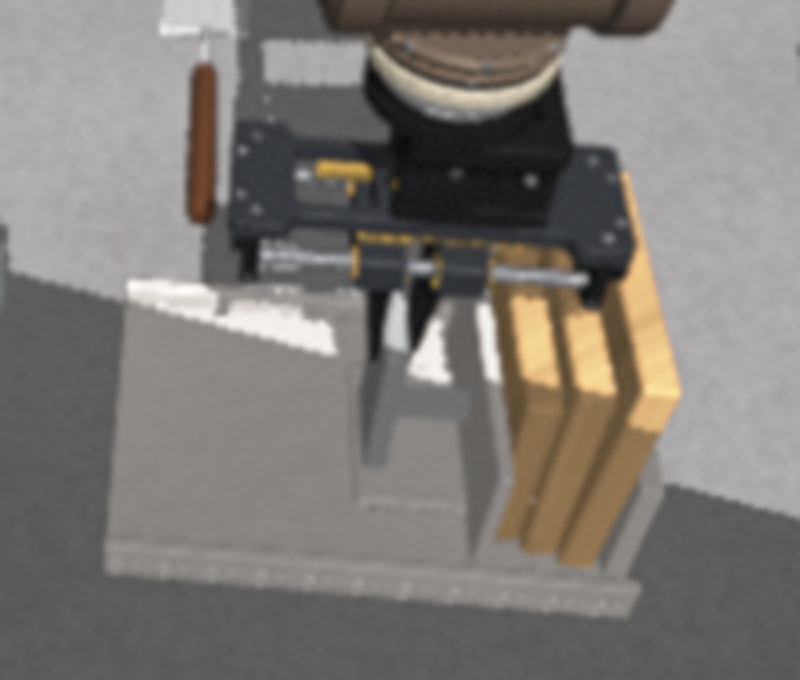

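```bash
for i in 1; do python3 -m pendant '[0,-0.005,0,0,1, 0,0,0,0,1]'; python3 -m pendant '[0,-0.004,0,0,1, 0,0,0,0,1]';  done; python3 -m pendant '[0,-0.003,0,0,1, 0,0,0,0,1]'; python3 -m pendant '[0,-0.003,0,0,1, 0,0,0,0,1]'; python3 - <<'E'
from h import *
im=env.read_camera('scene'); cv2.imwrite('pics/s16.png',crop(im,260,180,460,350,4))
E
```

```text
t: 31.55
eef_pos: [550.1, 194.0, 90.6]
tcp_rot: [3.14, 0.003, 0.142]
ft_force: [-8.0, -7.8, 11.6]
opening: 0.129
t: 31.8
eef_pos: [549.8, 195.3, 90.6]
tcp_rot: [3.14, 0.003, 0.142]
ft_force: [-8.2, -10.2, 11.8]
opening: 0.129
t: 32.05
eef_pos: [549.8, 195.4, 90.6]
tcp_rot: [3.138, 0.003, 0.142]
ft_force: [-6.9, -19.6, 11.6]
opening: 0.126
t: 32.3
eef_pos: [549.8, 195.4, 90.6]
tcp_rot: [3.137, 0.004, 0.142]
ft_force: [-5.5, -28.4, 12.4]
opening: 0.124
```

View pics/s16.png

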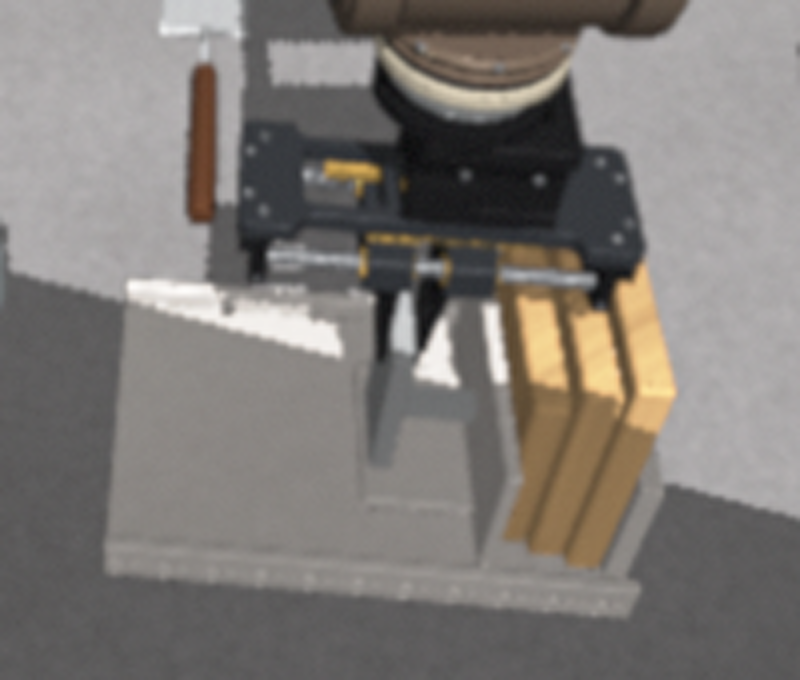

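Contact with the wall shows as a force rise at y=195.4. I'll relax the push, then let go.

```bash
python3 -m pendant '[0,0.006,0,0,1, 0,0,0,0,1]'; python3 go.py
```

```text
t: 32.6
eef_pos: [549.9, 195.3, 90.6]
tcp_rot: [3.14, 0.003, 0.142]
ft_force: [-7.7, -9.6, 10.5]
opening: 0.127
t 32.6 now [549.9 195.3  90.6] [3.140e+00 3.000e-03 1.417e-01] F [-7.7 -9.6 10.5] op 0.127
```

```bash
python3 -m pendant '[0,0.002,0,0,1, 0,0,0,0,0.7, 0,0,0,0,0.4, 0,0,0,0,0.3, 0,0,0,0,0.3]'; python3 -m pendant '[0,0,-0.03,0,0.3, 0,0,-0.06,0,0.3, 0,0,-0.1,0,0.3, 0,0,-0.1,0,0.3, 0,0,-0.1,0,0.3, 0,0.1,0,0,0.3, 0,0.14,0,0,0.3, 0,0.14,0,0,0.3, 0,0.14,0,0,0.3, 0,0.14,0,0,0.3]'; python3 go.py;python3 - <<'E'
from h import *
im=env.read_camera('scene'); cv2.imwrite('pics/s17.png',crop(im,290,190,460,350,4))
im=env.read_camera('top'); cv2.imwrite('pics/t17.png',crop(im,110,60,330,260,3))
for c in('scene','top'):
  for n in ("stop_fin","board_large","board_medium","board_small","salt_jar","mug"):
        env_r=env.landmark_of(n,c); print(c,n,[( [round(v) for v in d["xyz"]],round(d["confidence"],2)) for d in env_r])
E
```

```text
t: 33.22
eef_pos: [551.2, 195.9, 90.1]
tcp_rot: [3.142, 0.0, 0.141]
ft_force: [0.3, -0.2, -0.4]
opening: 0.34
t: 34.48
eef_pos: [588.3, -67.3, 247.3]
tcp_rot: [3.141, -0.001, 0.141]
ft_force: [0.5, 0.1, -0.7]
opening: 0.35
t 34.48 now [588.3 -67.3 247.3] [ 3.1412e+00 -1.0000e-03  1.4130e-01] F [ 0.5  0.1 -0.7] op 0.35
scene stop_fin [([553, 195, 112], 0.82)]
scene board_large [([537, 296, 10], 0.91)]
scene board_medium [([759, -298, 12], 0.83), ([156, -303, 4], 0.8), ([540, 276, 16], 0.68)]
scene board_small [([543, 257, 15], 0.7)]
scene salt_jar [([502, -54, -1], 0.97)]
scene mug [([739, -42, -3], 0.76)]
top stop_fin [([548, 197, 111], 0.66)]
top board_large [([536, 294, 11], 0.78), ([543, 261, 12], 0.38)]
top board_medium [([540, 278, 11], 0.81)]
top board_small [([542, 262, 12], 0.86)]
top salt_jar []
top mug []
```

View pics/s17.png

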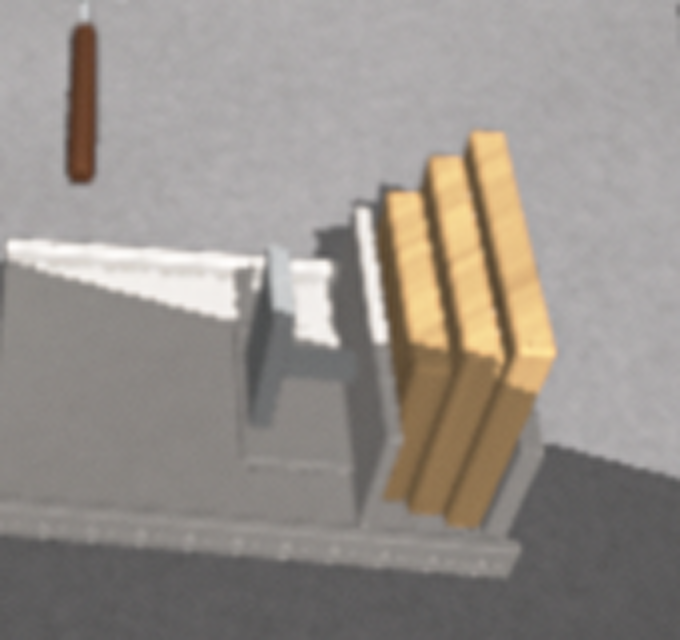

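View pics/t17.png

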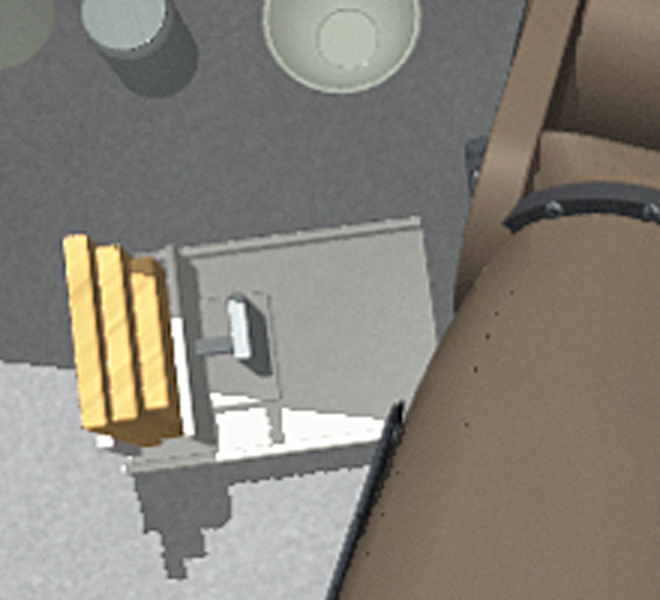

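```bash
python3 - <<'E'
from h import *
u=np.array([-np.sin(.142),np.cos(.142)]);f=np.array([549.5,195.6])
out=[]
for c,w,S in(('scene',(350,200,450,340),4),('top',(110,120,210,230),4)):
    im=crop(env.read_camera(c),*w,S); raw=im.copy()
    for k,(W,H) in enumerate(((115,115),(130,135),(140,150))):
        p=f+u*(55+9+18*k); draw(im,tf(box(-W/2,W/2,-9,9,0,H),(p[0],p[1],12),.142),c,(0,0,255),S,w[:2])
    o=np.zeros((600,400,3),np.uint8); o[:im.shape[0],:im.shape[1]]=im[:600]; out.append(o)
cv2.imwrite('pics/v18.png',np.hstack(out))
E
```

```text
(no output)
```

View pics/v18.png

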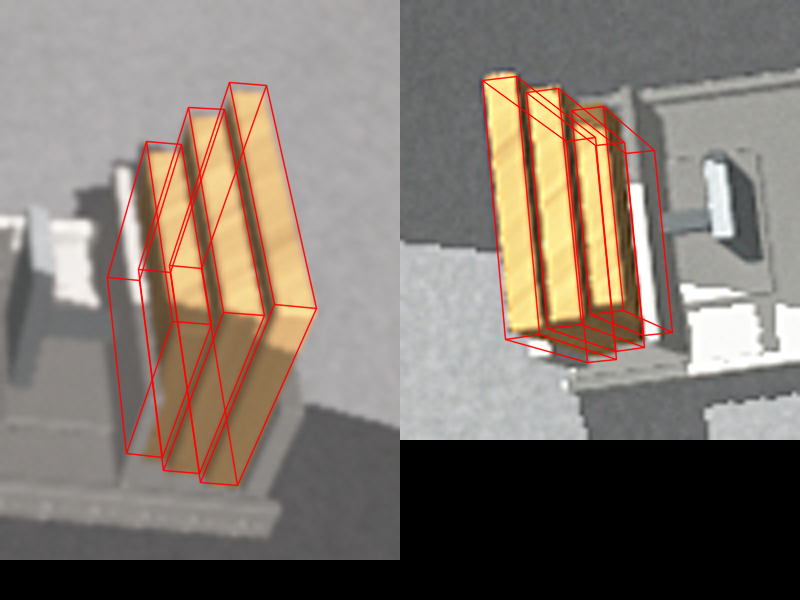

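The boards match an upright, snug stack in both views, and the salt jar and mug haven't moved. Handing in.

```bash
python3 -c "
from cell import env
print(env.job_done(), env.state()['t'])"
```

```text
the job is handed in; nothing more can be done
the job is handed in; nothing more can be done
```

The three boards are standing upright and snug in the rack in order of height: large against the wall, then medium, then small next to the stop. I handed the job in at about 35 s of the 72 s allowed.

**What I did:**
- I slid the stop back about 100 mm by its fin.
- I moved the medium and then the small bamboo board from the drainer into the rack, leaving the turquoise and white look-alikes alone.
- I pushed the stop up until the large board righted itself against the wall, then eased off, let go and moved the arm clear.

**Last checks:**
- **Fit:** models of three upright boards stacked 18 mm apart matched both the scene and top views. The reported board positions are also about 18 mm apart, to within their accuracy. The force read about zero after letting go.
- **Bystanders:** the salt jar and mug read the same as at the start from the scene camera. The top camera did not find either of them in the last picture because the arm was in the way.

**Firmer than intended:**
- The final push on the stop briefly read 28 N, of which about 20 N was on the boards. I backed off at once.
- Setting the boards down peaked at about 37 N for the medium and 38 N for the small, pressed down through the fingers. Both boards stood flat afterwards.

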